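# Pack the stone setter's caddy

## Robot

A 7-joint arm with a two-finger parallel gripper is mounted at the origin on a cart in front of the work surface, level with it; the furniture and walls round the work are solid. World frame = base frame: x ahead of the robot, y to its left, z up, the work surface at z = 0. Lengths are in mm, angles in rad, forces in N, time in s.
With the tool pointing down it reaches from about 425 to 925 mm from the base axis. Payload 6.8 kg.
Tool frame: the origin (TCP) lies on the centre line of the jaws, within the pads' length; the fingertips stand 19 mm ahead of it and the grasp point (between the pads) is the TCP; z points along the fingers, y is the line along which they close (so a half turn about z gives the same grasp; the last joint's range is limited). The gripper opens to 88 mm and grips with 3 to 60 N. Pads are 20 mm wide; open, the fingers measure 115 mm over their backs; the gripper's body (75 mm by 178 mm) begins 61 mm behind the grasp point.
Start: joints at [1.003, 0.477, 0.022, 1.555, -0.011, 1.109, -0.083], TCP at [299.555, -604.908, 241.664] pointing down, gripper open.
Joint ranges: [-2.96, 2.96], [-0.34, 2.1], [-1.41, 1.46], [0.24, 2.44], [-1.37, 4.51], [0.17, 1.92], [-2.96, 2.96]. Speed limits (rad/s): [2.39, 2.39, 3.14, 3.14, 3.14, 3.14, 3.14].

## Interface

Orientations are given as a unit quaternion [w, x, y, z].
In Python, from bench import get_state, snapshot, close_job gives the robot as it stands. The module is installed in compiled form; this text tells all that it offers.
- The arm moves only by the tool arm_command, never from a script. Its argument "targets" is one flat list of numbers, 7 for each row, row after row: the shift along the tool's x, y, z in cm, then the turn, a rotation vector about the tool's x, y, z in rad, then the finger opening in cm, from 0 to 8.78. A call has 1 to 10 rows; each row shifts and turns the commanded pose from where the row before left it, along the tool's axes as they then stand; what a row does not reach is not made up. A row lasts 1/12 s, in which the tool goes at most 41.7 mm and 7.16 degrees, less where a joint would pass 70% of its speed; a pose out of reach is approached as far as the arm can. A call is refused whole if a number of a shift passes 4.17 or a number of a turn 0.125, either way. A call with a gripper value outside its range is refused whole. The fingers move at their own pace and stop on an object; "grip_force" is the grip in N (left out, the last holds). Time passes only in rows, so rows that do not move let the fingers close. It gives the time, the measured TCP pose, the force, the opening and the grip force at its end, in the units of the state.
- get_state(): the state, without advancing time (a new reading comes with each control period).
- snapshot(name): name is "scene" or "top" or "wrist"; returns a dict with "frame" (480x640x3 uint8, red, green, blue), "depth" (480x640 float32, mm along the optical axis (not along the pixel's ray), 0 where there is no reading), "intrinsics" (3x3 intrinsics, pixels), "R" (3x3) and "t" (3): a world point X has camera coordinates R X + t; the wrist camera has in their place "tool_from_camera" (4x4, takes a point from camera to tool coordinates, whose origin is the TCP and whose axes are the flange's). Camera axes: x right, y down, z forward; pixel columns grow to the right and rows downward; lengths in mm; the calibration is good to about 2 mm. A picture is of the moment at which its call begins: read the wrist's pose just before it.
- close_job(): hands the job in; it is judged then, once.
The state is a dict: "clock": time; "joint_positions": joint angles; "joint_vel": joint speeds; "tau": joint torques, N m; "position": TCP position; "tcp_rot": TCP orientation; "wrist_force": force on the tool from outside, world axes, zero at the start; "ft_torque": the same for the moment, N m; "finger_gap": opening from 0.0 (shut) to 1.0 (fully open); "grasp_force": force on a finger pad.
Only numpy, scipy, OpenCV 4.12 (cv2) and the standard library are available. Lean on these libraries where they do the work, as an engineer would, in place of code of your own. Each camera call takes 0.05 s, during which the arm holds its last target. There are 200 camera calls.

## Task

Pack the setter's kit into the wooden caddy: lay the graver flat in the long trough (either way round) and the black eyepiece tube lying in the middle of the square pocket, stand the smaller green-capped jar in the large round well and the smaller white vial in the small round well. Each must sit down on the floor of its recess. Leave the larger jar and the larger vial standing where they are.

Things in the scene. Friction and masses are not known exactly. Their poses are not given: they have to be found in the camera images.
- graver_ball (a point): Graver (engraving tool) lying down, 94 mm long: pointed steel blade 8 mm wide, a rounded handle 24 mm wide, 22 mm high and 33 mm long; grip it here. The point is in the handle, 11 mm above the underside, 25 mm from the middle of the tool towards the butt; y runs along the tool from the blade to the butt (the butt end is 22 mm beyond the point, the blade tip 72 mm before it), z up.
- eyepiece_center (a point): Black eyepiece tube (loupe) lying down, 22 mm wide (x), 29 mm long (y, along the tube), 22 mm high. The point is its centre, 11 mm above the underside; z up. Grip it across x. Beware: a lamp head hangs over the middle of the bench (y from -0.08 to 0.11 m), its underside 0.19 m up, its front end 0.5 m ahead of the robot base: carry things past in front of it.
- small_jar_center (a point): The smaller of two white jars with green caps: 36 mm diameter, 56 mm high (cap 32 mm), standing. The point is its centre, 28 mm above the underside; z up.
- small_vial_center (a point): The smaller of two plain white capped vials: 17 mm diameter, 42 mm high, standing. The point is its centre, 21 mm above the underside; z up.
- large_jar_center (a point): The larger white jar with green cap, a look-alike that stays: 42 mm diameter, 70 mm high, standing. The point is its centre, 35 mm above the underside; z up.
- large_vial_center (a point): The larger white vial, a look-alike that stays: 27 mm diameter, 62 mm high, standing. The point is its centre, 31 mm above the underside; z up.
- trough_floor (a point): Long trough, 50 mm (x) by 108 mm (y), for the graver. In the middle of one of four wooden inserts (66 x 118 mm, fast, in any order) of the caddy, floor lined with dark felt. 6 mm deep. The point is the centre of the recess floor, 12 mm above the bench; z up, y along the insert's and caddy's long side. The caddy is a dark wooden tray, 150 x 254 mm, two by two inserts, rim 21 mm above the bench (inserts 18 mm).
- square_pocket_floor (a point): Square pocket, 52 x 52 mm, for the eyepiece tube. In the middle of one of four wooden inserts (66 x 118 mm, fast, in any order) of the caddy, floor lined with dark felt. 6 mm deep. The point is the centre of the recess floor, 12 mm above the bench; z up, y along the insert's and caddy's long side.
- large_well_floor (a point): Large round well, 54 mm diameter, for the smaller jar. In the middle of one of four wooden inserts (66 x 118 mm, fast, in any order) of the caddy, floor lined with dark felt. 6 mm deep. The point is the centre of the recess floor, 12 mm above the bench; z up, y along the insert's and caddy's long side.
- small_well_floor (a point): Small round well, 32 mm diameter, for the smaller vial. In the middle of one of four wooden inserts (66 x 118 mm, fast, in any order) of the caddy, floor lined with dark felt. 6 mm deep. The point is the centre of the recess floor, 12 mm above the bench; z up, y along the insert's and caddy's long side.
Things that resemble listed ones, but are neither listed nor needed, are in the scene too. Leave any red or turquoise look-alike of the part that bears small_jar_center alone.

How it is judged:
By the outcome, as a careful person would: the job done as asked, in the order asked, and still so for the second after the job is handed in, with the robot touching nothing.
It also fails if it takes over 122 s, if anything falls off the work surface, if the arm or the gripper's body presses on something with over 40 N, if the wrist force passes 120 N, or if a joint passes its speed limit or range.

## Working session

There is one attempt and no reset: what is moved stays moved. The work goes in short steps, Python scripts to look and compute and a tool call to move; the robot and the scene stay as the last step left them, time stands still between calls to the robot, and variables do not carry over. Pictures are saved under pics/ and viewed, at most 14 in all, crops included, and the job is handed in when it is done.

Besides the shell and the picture viewer there is one more tool, called after "Request:" as a command line: name --argument value ..., lists and objects as JSON in quotes. arm_command: Moves the arm, as the interface text tells. Its arguments: {"type":"object","properties":{"targets":{"type":"array","items":{"type":"number"}},"grip_force":{"type":"number"}},"required":["targets"]}

```bash
mkdir -p pics; cat > h.py <<'E'
import numpy as np, cv2, json
from bench import get_state, snapshot, close_job
def save(n,f): cv2.imwrite(f'pics/{n}.png', f[:,:,::-1])
def world(s,u,v,z=None):
    K=s['intrinsics'];R=np.array(s['R']);t=np.array(s['t'])
    r=R.T@np.linalg.solve(K,[u,v,1.]);c=-R.T@t
    if z is None: return c+r*s['depth'][int(v),int(u)]
    return c+r*(z-c[2])/r[2]
E
python3 - <<'E'
from h import *
import pickle
st=get_state();print(st)
for n in('scene','top'):
    s=snapshot(n);save(n,s['frame']);pickle.dump(s,open(n+'.pkl','wb'));print(n,s['intrinsics'],s['R'],s['t'])
E
```

```text
{'clock': 0.0, 'joint_positions': array([ 1.00290127,  0.47780154,  0.02236174,  1.55641573, -0.01149276,
        1.10931176, -0.08311466]), 'joint_vel': array([-0.0004323 , -0.00033956, -0.0009488 ,  0.00138421,  0.00027681,
       -0.0002683 ,  0.00044824]), 'tau': array([ 2.44317116e-04, -5.82842410e+01,  1.53501414e+00, -2.72604167e+01,
       -5.42991597e-02,  1.68252632e-02,  1.76441354e-04]), 'position': array([ 299.26843262, -604.40888786,  240.69625131]), 'tcp_rot': array([-8.59914208e-04,  9.73690380e-01,  2.27873268e-01, -2.78656676e-04]), 'wrist_force': array([-0.79154338,  0.37365899, -0.01013946]), 'ft_torque': array([0.05411007, 0.01508775, 0.00944265]), 'grasp_force': 0.0, 'finger_gap': 0.9977590008597328}
scene [[472.90637551   0.         311.52715568]
 [  0.         472.90637551 241.71395595]
 [  0.           0.           1.        ]] [[-0.81107349 -0.58464139  0.01882124]
 [-0.33894428  0.443507   -0.82970978]
 [ 0.47673532 -0.67933496 -0.55787762]] [ 352.53756797  182.28780344 1125.89720524]
top [[570.42516521   0.         322.31181553]
 [  0.         570.42516521 244.92420835]
 [  0.           0.           1.        ]] [[ 0.02337582 -0.99970334  0.00684171]
 [-0.98594467 -0.02418545 -0.16531233]
 [ 0.16542876 -0.00288123 -0.98621753]] [  22.18360005  431.83233612 1499.73516779]
```

View pics/top.png

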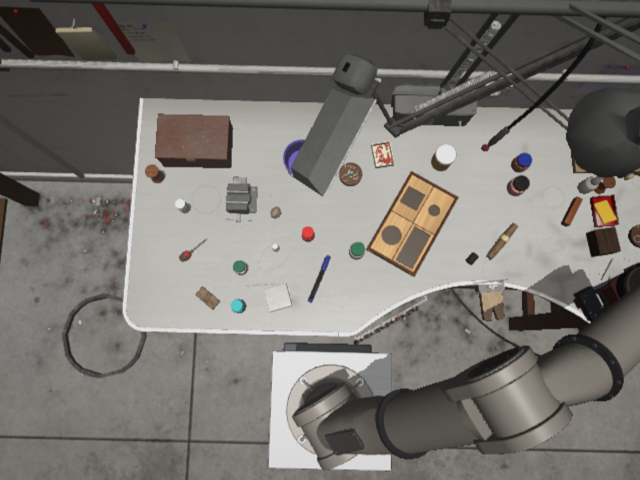

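View pics/scene.png

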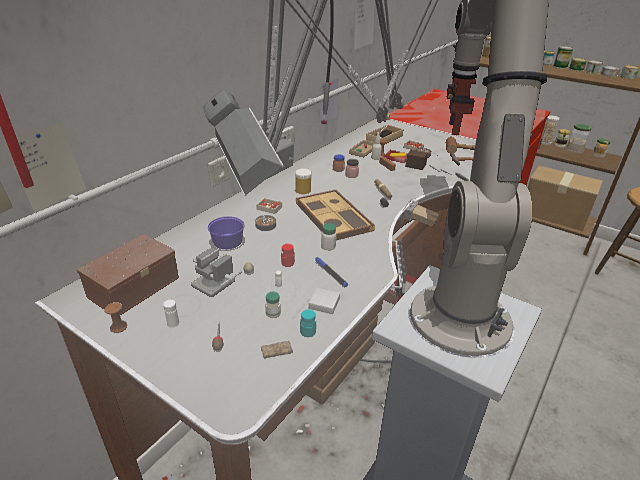

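Top view, candidates:
- **Green-capped jars:** (240,267) is the smaller and (357,250) the larger. The red (308,234) and turquoise (238,306) ones are decoys.
- **White vials:** (276,247) is the smaller and (181,205) the larger.
- **Graver:** (190,252). The blue pen (319,278) and the brown brush (503,240) are not it.
- **Eyepiece:** black, at (472,258).
- **Caddy:** (413,223).

Next, one close crop to check these.

```bash
python3 - <<'E'
from h import *
import pickle
s=pickle.load(open('top.pkl','rb'));f=s['frame']
a=cv2.resize(f[225:285,170:290],(800,400)[:2],interpolation=cv2.INTER_CUBIC)[:300] if 0 else cv2.resize(f[230:280,170:290],(720,300),interpolation=cv2.INTER_CUBIC)
b=cv2.resize(f[165:280,363:483],(690,661)[:2],interpolation=cv2.INTER_CUBIC) if 0 else cv2.resize(f[165:280,360:490],(780,690),interpolation=cv2.INTER_CUBIC)
save('cropA',a);save('cropB',cv2.resize(f[168:278,360:490],(650,550),interpolation=cv2.INTER_CUBIC))
# scales: A x6 origin(170,230); B x5 origin (360,168)
for n,u,v,z in [('jarS',240,267,56),('jarL',357,250,70),('vialS',276,247,42),('vialL',181,205,62),('eyep',472,258,20),('grav',186,256,15)]:
    print(n,world(s,u,v,z).round(0),world(s,u,v).round(0))
E
```

```text
jarS [363. 248.  56.] [363. 248.  56.]
jarL [414. -59.  70.] [414. -59.  70.]
vialS [421. 156.  42.] [422. 156.  41.]
vialL [526. 413.  62.] [526. 413.  62.]
eyep [ 408. -375.   20.] [ 408. -374.   21.]
grav [395. 402.  15.] [394. 400.  22.]
```

View pics/cropA.png

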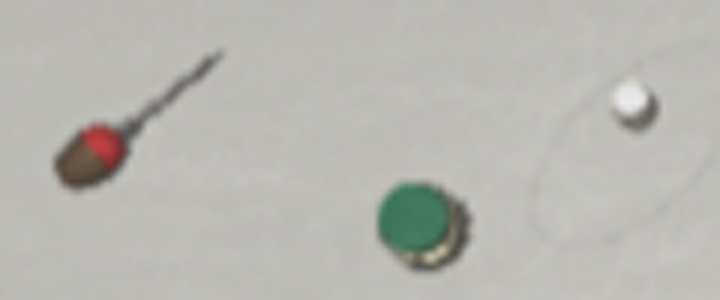

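View pics/cropB.png

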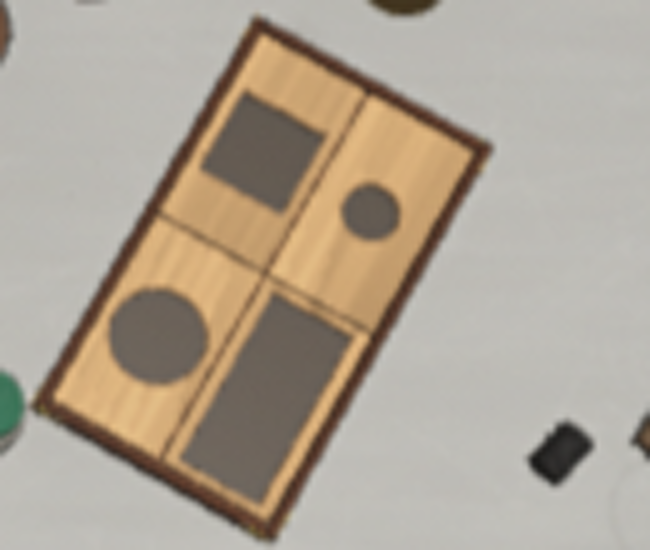

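Crop A (6x, origin 170,230): graver butt (62,180), handle centre (90,156), tip (222,52). The small green jar cap is at (415,217) and the small vial cap at (632,99).
Crop B (5x, origin 360,168): pocket (264,151), small well (371,212), large well (159,336), trough (268,398). The caddy corners are (258,17), (492,148), (270,540) and (38,405), and the eyepiece is at (560,453).

```bash
cat >> h.py <<'E'
def plan(x,y,z,phi=None):
    """turn and shift (tool axes, after the turn) to reach x,y,z with tool-x yaw phi (mod pi)"""
    st=get_state();w,a,b,c=st['tcp_rot'];p=st['position']
    cur=2*np.arctan2(b,a)
    if phi is None: phi=cur
    d=(phi-cur+np.pi/2)%np.pi-np.pi/2
    f=cur+d;dx,dy,dz=np.array([x,y,z])-p
    sh=[dx*np.cos(f)+dy*np.sin(f),dx*np.sin(f)-dy*np.cos(f),-dz]
    print('yaw %.3f j7 %.2f pos'%(cur,st['joint_positions'][6]),p.round(1),'tilt wz',w.round(4),c.round(4),'gap %.1f'%(st['finger_gap']*88),'F',st['wrist_force'].round(1),'grip %.1f t %.1f'%(st['grasp_force'],st['clock']))
    print('turn about z: %.3f (or %.3f)  then shift cm:'%(-d,-d-np.sign(-d)*np.pi),(np.array(sh)/10).round(2))
E
python3 - <<'E'
from h import *
import pickle
s=pickle.load(open('top.pkl','rb'))
A=lambda x,y,z:world(s,170+(x+.5)/6-.5,230+(y+.5)/6-.5,z)
B=lambda x,y,z:world(s,360+(x+.5)/5-.5,168+(y+.5)/5-.5,z)
cs=[B(*c,21) for c in[(258,17),(492,148),(270,540),(38,405)]]
print('caddy c',np.mean(cs,0).round(1),[np.linalg.norm(cs[i]-cs[i-1]).round() for i in range(4)])
d=cs[0]-cs[3]+cs[1]-cs[2];ang=np.arctan2(d[1],d[0]);print('long axis angle',ang.round(3), d[:2].round())
for n,u,v in[('pocket',264,151),('swell',371,212),('lwell',159,336),('trough',268,398)]:print(n,B(u,v,17).round(1))
c=np.mean(cs,0)[:2];l=np.array([np.cos(ang),np.sin(ang)]);w=np.array([-l[1],l[0]])
for i in(1,-1):
  for j in(1,-1):print('model',(c+i*59.5*l+j*34*w).round(1))
print('jar',A(415,217,56),'vial',A(632,99,42))
t=A(222,52,4);b=A(62,180,11);h=A(90,156,18);print('grav tip',t,'butt',b,'handle',h,'len',np.linalg.norm(t-b));e=b-t;print('ang tip->butt',np.arctan2(e[1],e[0]), 'pt', b+(t-b)*22/94)
print('eye',B(560,453,18)); q=B(542,473,18)-B(580,431,18);print('eye axis',np.arctan2(q[1],q[0]))
plan(395,402,160,0)
E
```

```text
caddy c [ 501.8 -213.6   21. ] [np.float64(252.0), np.float64(148.0), np.float64(253.0), np.float64(144.0)]
long axis angle -0.503 [ 442. -244.]
pocket [ 572.6 -213.6   17. ]
swell [ 539.5 -272.6   17. ]
lwell [ 467.1 -155.9   17. ]
trough [ 434.1 -215.4   17. ]
model [ 570.3 -212.5]
model [ 537.5 -272. ]
model [ 466.  -155.1]
model [ 433.2 -214.6]
jar [366.7178537  251.60087013  56.        ] vial [423.88744496 159.38268105  42.        ]
grav tip [447.32348525 351.04726619   4.        ] butt [385.43547953 418.67931288  11.        ] handle [395.72884985 405.02516347  18.        ] len 91.94138889126042
ang tip->butt 2.3118748693928093 pt [399.9199064  402.850536     9.36170213]
eye [ 407.54660082 -374.05986931   18.        ]
eye axis 2.410534067514437
yaw 0.460 j7 -0.08 pos [ 299.3 -604.5  240.8] tilt wz -0.0008 -0.0002 gap 88.1 F [ 0.6 -0.2 -0.2] grip 0.0 t 0.1
turn about z: 0.460 (or -2.682)  then shift cm: [   9.57 -100.65    8.08]
```

Request:
arm_command --targets '[0, 0, 0, 0, 0, 0.115, 8.78, 0, 0, 0, 0, 0, 0.115, 8.78, 0, 0, 0, 0, 0, 0.115, 8.78, 0, 0, 0, 0, 0, 0.115, 8.78, 2.2, -3.5, 0.7, 0, 0, 0, 8.78, 2.2, -3.5, 0.7, 0, 0, 0, 8.78, 2.2, -3.5, 0.7, 0, 0, 0, 8.78, 2.2, -3.5, 0.7, 0, 0, 0, 8.78, 2.2, -3.5, 0.7, 0, 0, 0, 8.78, 2.2, -3.5, 0.7, 0, 0, 0, 8.78]'

```text
clock: 0.93
position: [431.2, -394.3, 199.4]
tcp_rot: [-0.0, 1.0, -0.0, -0.0]
wrist_force: [0.6, -0.7, -0.4]
finger_gap: 0.999
grasp_force: 0.0
```

```bash
python3 -c "
from h import *
plan(435,150,190,0)"
```

```text
yaw -0.000 j7 -0.92 pos [ 431.2 -394.3  199.4] tilt wz -0.0001 -0.0002 gap 88.0 F [ 0.6 -0.7 -0.4] grip 0.0 t 0.9
turn about z: -0.000 (or 3.141)  then shift cm: [  0.38 -54.43   0.94]
```

Request:
arm_command --targets '[0, -4, 0, 0, 0, 0, 8.78, 0, -4, 0, 0, 0, 0, 8.78, 0, -4, 0, 0, 0, 0, 8.78, 0, -4, 0, 0, 0, 0, 8.78, 0, -4, 0, 0, 0, 0, 8.78, 0, -4, 0, 0, 0, 0, 8.78, 0, -4, 0, 0, 0, 0, 8.78, 0, -4, 0, 0, 0, 0, 8.78, 0, -4, 0, 0, 0, 0, 8.78, 0, -4, 0, 0, 0, 0, 8.78]'

```text
clock: 1.77
position: [430.2, 5.5, 199.9]
tcp_rot: [0.0, 1.0, -0.0, 0.0]
wrist_force: [1.2, -0.1, -0.5]
finger_gap: 1.002
grasp_force: 0.0
```

Request:
arm_command --targets '[0, -4, 0, 0, 0, 0, 8.78, 0, -4, 0, 0, 0, 0, 8.78, 0, -4, 0, 0, 0, 0, 8.78, 0, -4, 0, 0, 0, 0, 8.78, 0, -4, 0, 0, 0, 0, 8.78, 0, -4, 0, 0, 0, 0, 8.78, 0, -4, 0, 0, 0, 0, 8.78, 0, -4, 0, 0, 0, 0, 8.78, -1, -4, 0, 0, 0, 0, 8.78, -1, -4, 0, 0, 0, 0, 8.78]'

```text
clock: 2.6
position: [410.7, 405.2, 199.5]
tcp_rot: [0.0, 1.0, -0.001, -0.0]
wrist_force: [0.2, -0.3, -0.0]
finger_gap: 1.002
grasp_force: 0.0
```

Request:
arm_command --targets '[0, 0, 0, 0, 0, -0.122, 8.78, 0, 0, 0, 0, 0, -0.122, 8.78, 0, 0, 0, 0, 0, -0.122, 8.78, 0, 0, 0, 0, 0, -0.122, 8.78, 0, 0, 0, 0, 0, -0.122, 8.78, 0, 0, 0, 0, 0, -0.122, 8.78, 0, 0, 0, 0, 0, -0.122, 8.78, 0, 0, 0, 0, 0, -0.122, 8.78, 0, 0, 0, 0, 0, -0.122, 8.78, 0, 0, 0, 0, 0, -0.122, 8.78]'

```text
clock: 3.43
position: [410.9, 403.4, 199.5]
tcp_rot: [0.0, 0.818, 0.575, -0.0]
wrist_force: [1.1, 0.3, 0.0]
finger_gap: 1.003
grasp_force: 0.0
```

Request:
arm_command --targets '[0, 0, 0, 0, 0, -0.122, 8.78, 0, 0, 0, 0, 0, -0.122, 8.78, 0, 0, 0, 0, 0, -0.122, 8.78, 0, 0, 0, 0, 0, -0.122, 8.78, 0, 0, 0, 0, 0, -0.122, 8.78, 0, 0, 0, 0, 0, -0.122, 8.78, 0, 0, 0, 0, 0, -0.122, 8.78, 0, 0, 0, 0, 0, -0.122, 8.78, 0, 0, 0, 0, 0, -0.122, 8.78, 0, 0, 0, 0, 0, 0, 8.78]'

```text
clock: 4.27
position: [411.0, 403.3, 199.4]
tcp_rot: [-0.0, 0.399, 0.917, -0.0]
wrist_force: [0.0, 0.0, -0.1]
finger_gap: 1.003
grasp_force: 0.0
```

```bash
cat >> h.py <<'E'
def wrist(n):
    st=get_state();s=snapshot('wrist');save(n,s['frame'])
    w,a,b,c=st['tcp_rot']
    from scipy.spatial.transform import Rotation as Ro
    T=np.eye(4);T[:3,:3]=Ro.from_quat([a,b,c,w]).as_matrix();T[:3,3]=st['position']
    M=T@np.array(s['tool_from_camera'])
    s['R']=M[:3,:3].T;s['t']=-M[:3,:3].T@M[:3,3]
    import pickle;pickle.dump(s,open('wrist.pkl','wb'));return s
E
python3 -c "
from h import *
plan(400,403,100,2.312)
s=wrist('w1');print(s['tool_from_camera'])"
```

```text
yaw 2.322 j7 -0.53 pos [411.  403.3 199.4] tilt wz -0.0004 -0.0005 gap 88.3 F [ 0.   0.  -0.1] grip 0.0 t 4.3
turn about z: 0.010 (or -3.132)  then shift cm: [ 0.72 -0.83  9.94]
[[-4.10190745e-04 -9.68940820e-01 -2.47292377e-01  6.80020396e+01]
 [ 9.99999759e-01 -5.35803213e-04  4.40656356e-04  4.29100529e-01]
 [-5.59469981e-04 -2.47292137e-01  9.68940806e-01 -1.41761975e+02]
 [ 0.00000000e+00  0.00000000e+00  0.00000000e+00  1.00000000e+00]]
```

View pics/w1.png

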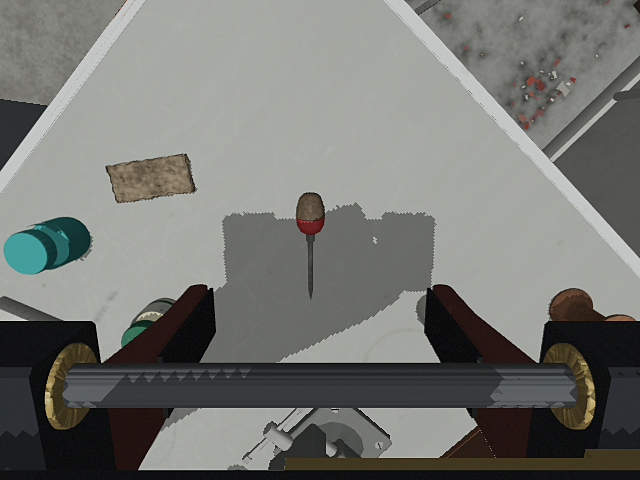

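The graver shows its tip at (310,298), butt at (311,192) and handle middle at (311,214). It is aligned with the tool's x axis.

```bash
python3 -c "
from h import *
import pickle
s=pickle.load(open('wrist.pkl','rb'))
t=world(s,310,298,3);b=world(s,311,193,11);print(t,b,np.linalg.norm(t-b));e=b-t;a=np.arctan2(e[1],e[0]);p=b-22*e/np.linalg.norm(e);print(a,p,world(s,311,214,22))
plan(p[0],p[1],26,a)"
```

```text
[447.05745336 352.98123378   3.        ] [385.93701519 420.71517567  11.        ] 91.58381322786646
2.304914079183669 [400.61919092 404.44432311   9.07826303] [396.21957982 409.90728138  22.        ]
yaw 2.315 j7 -0.53 pos [410.9 403.4 199.4] tilt wz -0.0004 -0.0004 gap 87.9 F [0.1 0.2 0.2] grip 0.0 t 4.3
turn about z: 0.010 (or -3.131)  then shift cm: [ 0.77 -0.69 17.34]
```

Request:
arm_command --targets '[0.77, -0.69, 0, 0, 0, 0.01, 5, 0, 0, 3.5, 0, 0, 0, 5, 0, 0, 3.5, 0, 0, 0, 5, 0, 0, 3.5, 0, 0, 0, 5, 0, 0, 3.5, 0, 0, 0, 5, 0, 0, 2, 0, 0, 0, 5, 0, 0, 1.34, 0, 0, 0, 5, 0, 0, 0, 0, 0, 0, 5, 0, 0, 0, 0, 0, 0, 1, 0, 0, 0, 0, 0, 0, 1]' --grip_force 15

```text
clock: 5.15
position: [401.0, 405.9, 28.1]
tcp_rot: [0.0, 0.405, 0.914, 0.001]
wrist_force: [-0.7, 0.8, -0.4]
finger_gap: 0.455
grasp_force: 0.0
```

Request:
arm_command --targets '[0, 0, 0, 0, 0, 0, 1, 0, 0, 0, 0, 0, 0, 1, 0, 0, 0, 0, 0, 0, 1, 0, 0, 0, 0, 0, 0, 1, 0, 0, 0, 0, 0, 0, 1, 0, 0, 0, 0, 0, 0, 1]'

```text
clock: 5.65
position: [401.0, 405.5, 27.4]
tcp_rot: [0.0, 0.405, 0.914, 0.001]
wrist_force: [-0.4, 0.8, 5.5]
finger_gap: 0.246
grasp_force: 15.0
```

Request:
arm_command --targets '[0, 0, -1, 0, 0, 0, 1, 0, 0, -2, 0, 0, 0, 1, 0, 0, -3, 0, 0, 0, 1, 0, 0, -3, 0, 0, 0, 1, 0, 0, -3, 0, 0, 0, 1, 0, 0, -2, 0, 0, 0, 1, 0, 0, 0, 0, 0, 0, 1, 0, 0, 0, 0, 0, 0, 1]' --grip_force 25

```text
clock: 6.32
position: [401.1, 404.8, 167.6]
tcp_rot: [0.001, 0.405, 0.914, 0.001]
wrist_force: [-1.2, -0.7, 0.5]
finger_gap: 0.245
grasp_force: 25.0
```

```bash
python3 -c "
from h import *
s=wrist('w2');plan(434,240,170,3.1416)"
```

```text
yaw 2.307 j7 -0.59 pos [400.6 404.  166.3] tilt wz 0.0002 -0.0003 gap 21.9 F [ 0.6 -0.5 -1.8] grip 25.0 t 6.4
turn about z: -0.834 (or 2.307)  then shift cm: [ -3.34 -16.4   -0.37]
```

View pics/w2.png

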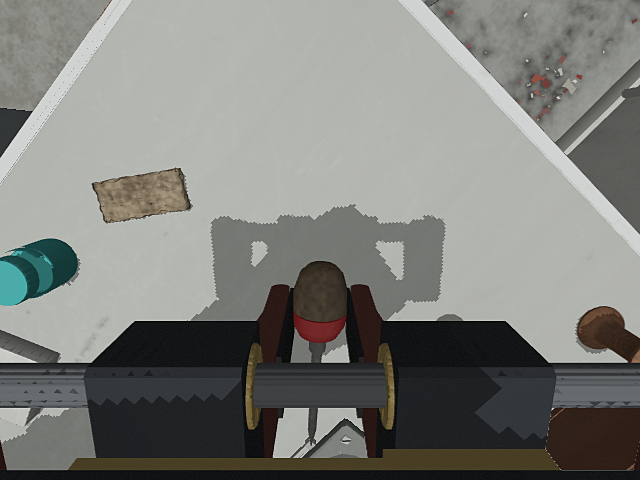

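The graver is held between the pads, handle at (320,300) and blade tip at (312,440).

Request:
arm_command --targets '[0, 0, 0, 0, 0, -0.119, 1, 0, 0, 0, 0, 0, -0.119, 1, 0, 0, 0, 0, 0, -0.119, 1, 0, 0, 0, 0, 0, -0.119, 1, 0, 0, 0, 0, 0, -0.119, 1, 0, 0, 0, 0, 0, -0.119, 1, 0, 0, 0, 0, 0, -0.119, 1, -1, -4, 0, 0, 0, 0, 1, -1, -4, 0, 0, 0, 0, 1, -1, -4, 0, 0, 0, 0, 1]'

```text
clock: 7.2
position: [429.4, 283.0, 164.7]
tcp_rot: [-0.002, -0.001, 1.0, -0.001]
wrist_force: [1.5, 0.2, -0.2]
finger_gap: 0.243
grasp_force: 25.0
```

Request:
arm_command --targets '[0, -4, 0, 0, 0, 0, 1, 0, -4, 0, 0, 0, 0, 1, 0, -4, 0, 0, 0, 0, 1, 0, -4, 0, 0, 0, 0, 1, 0, -4, 0, 0, 0, 0, 1, 0, -4, 0, 0, 0, 0, 1, 0, -4, 0, 0, 0, 0, 1, 0, -4, 0, 0, 0, 0, 1, 0, -4, 0, 0, 0, 0, 1, 0, -4, 0, 0, 0, 0, 1]'

```text
clock: 8.03
position: [428.6, -117.4, 165.3]
tcp_rot: [-0.001, 0.0, 1.0, 0.0]
wrist_force: [0.3, -0.0, 0.1]
finger_gap: 0.246
grasp_force: 25.0
```

Request:
arm_command --targets '[0.4, -4, 0, 0, 0, 0, 1, 0.4, -2.5, 0, 0, 0, 0, 1, 0.5, -2, 0, 0, 0, 0, 1, 0, 0, 0, 0, 0, 0.125, 1, 0, 0, 0, 0, 0, 0.125, 1, 0, 0, 0, 0, 0, 0.125, 1, 0, 0, 0, 0, 0, 0.125, 1, 0, 0, 0, 0, 0, 0, 1, 0, 0, 0, 0, 0, 0, 1]'

```text
clock: 8.78
position: [416.3, -200.1, 165.6]
tcp_rot: [-0.001, 0.246, 0.969, 0.0]
wrist_force: [0.0, 0.4, -0.3]
finger_gap: 0.244
grasp_force: 25.0
```

```bash
python3 -c "
from h import *
s=wrist('w3');plan(412,-203,100,2.639)"
```

```text
yaw 2.645 j7 0.93 pos [ 416.5 -200.   165.8] tilt wz -0.0008 0.0002 gap 21.6 F [ 0.2 -0.1 -0.5] grip 25.0 t 8.8
turn about z: 0.006 (or -3.136)  then shift cm: [ 0.26 -0.48  6.58]
```

View pics/w3.png

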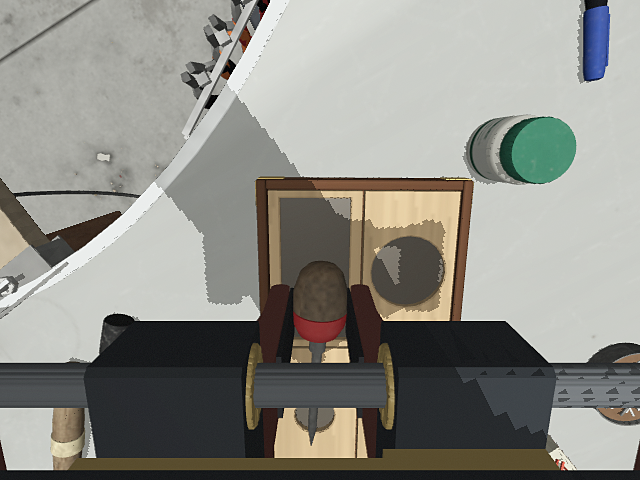

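The trough's near end spans (280,198) to (351,197). The large well is centred at about (408,271).

```bash
python3 -c "
from h import *
import pickle
s=pickle.load(open('wrist.pkl','rb'))
a=world(s,280,198,17);b=world(s,351,197,17);print(a,b);m=(a+b)/2;d=b-a;n=np.array([-d[1],d[0]])/np.linalg.norm(d);L=n[:2]
print(np.linalg.norm(d),np.arctan2(d[1],d[0])+np.pi/2)
print('lwell',world(s,408,271,17),'mid',m)
l=np.array([np.cos(-.503),np.sin(-.503)]);c=m[:2]+54*l;print('trough',c);p=c-25*l
print(p);plan(p[0],p[1],39,2.639)"
```

```text
[ 376.29589953 -208.95946609   17.        ] [ 399.27279413 -165.16966835   17.        ]
49.451835877910376 2.6583739171070553
lwell [ 466.87915377 -153.51481508   17.        ] mid [ 387.78434683 -187.06456722   17.        ]
trough [ 435.0959251  -213.09559797]
[ 413.19241664 -201.04419484]
yaw 2.645 j7 0.93 pos [ 416.5 -200.   165.8] tilt wz -0.0008 0.0002 gap 21.6 F [ 0.2 -0.1 -0.5] grip 25.0 t 8.8
turn about z: 0.006 (or -3.136)  then shift cm: [ 0.25 -0.25 12.68]
```

Request:
arm_command --targets '[0.25, -0.25, 0, 0, 0, 0, 1, 0, 0, 3.5, 0, 0, 0, 1, 0, 0, 3.5, 0, 0, 0, 1, 0, 0, 3, 0, 0, 0, 1, 0, 0, 1.5, 0, 0, 0, 1, 0, 0, 0.9, 0, 0, 0, 1, 0, 0, 0, 0, 0, 0, 1, 0, 0, 0, 0, 0, 0, 1]'

```text
clock: 9.5
position: [414.0, -201.1, 42.8]
tcp_rot: [-0.0, 0.247, 0.969, 0.0]
wrist_force: [1.0, 0.9, -0.7]
finger_gap: 0.246
grasp_force: 25.0
```

```bash
python3 -c "
from h import *
plan(413.2,-201,39,2.639)"
```

```text
yaw 2.642 j7 0.71 pos [ 414.  -201.1   42.8] tilt wz -0.0 0.0003 gap 21.7 F [ 1.   0.9 -0.7] grip 25.0 t 9.5
turn about z: 0.003 (or -3.139)  then shift cm: [ 0.08 -0.03  0.38]
```

Request:
arm_command --targets '[0, 0, 0.3, 0, 0, 0, 1, 0, 0, 0.1, 0, 0, 0, 1, 0, 0, 0, 0, 0, 0, 1, 0, 0, 0, 0, 0, 0, 1]'

```text
clock: 9.83
position: [414.5, -201.6, 39.4]
tcp_rot: [0.001, 0.248, 0.969, -0.0]
wrist_force: [0.0, 0.2, 4.8]
finger_gap: 0.249
grasp_force: 25.0
```

Touching the floor (4.8 N). Now release and lift.

Request:
arm_command --targets '[0, 0, 0, 0, 0, 0, 3.3, 0, 0, 0, 0, 0, 0, 3.3, 0, 0, 0, 0, 0, 0, 3.3, 0, 0, 0, 0, 0, 0, 3.3, 0, 0, -1, 0, 0, 0, 3.3, 0, 0, -3, 0, 0, 0, 3.3, 0, 0, -4, 0, 0, 0, 5, 0, 0, -4, 0, 0, 0, 5, 0, 0, -2, 0, 0, 0, 5]'

```text
clock: 10.58
position: [415.4, -200.8, 182.8]
tcp_rot: [0.002, 0.247, 0.969, -0.0]
wrist_force: [0.3, -0.5, 0.1]
finger_gap: 0.55
grasp_force: 0.0
```

```bash
python3 -c "
from h import *
s=wrist('w4');plan(407.5,-374,150,2.41)"
```

```text
yaw 2.642 j7 0.96 pos [ 416.8 -201.4  184.7] tilt wz 0.0036 -0.001 gap 49.8 F [ 2.  -0.3  1. ] grip 0.0 t 10.6
turn about z: 0.232 (or -2.910)  then shift cm: [-10.84 -13.47   3.47]
```

View pics/w4.png

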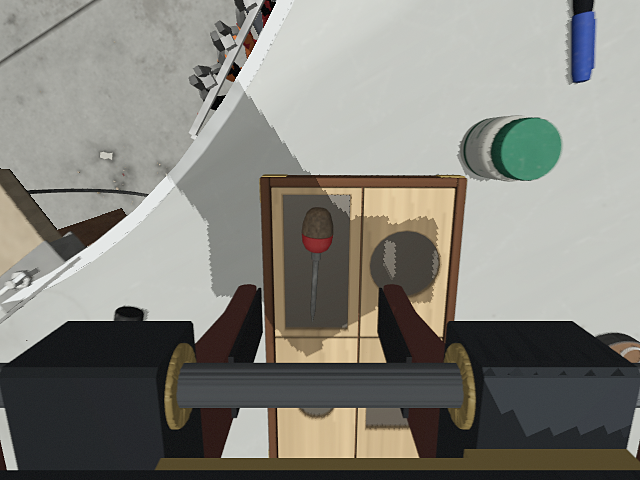

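The graver lies in the trough, handle (317,230) and tip (314,318). Next is the eyepiece.

Request:
arm_command --targets '[0, 0, 0, 0, 0, 0.116, 8.78, 0, 0, 0, 0, 0, 0.116, 8.78, -2.7, -3.37, 0.5, 0, 0, 0, 8.78, -2.7, -3.37, 0.5, 0, 0, 0, 8.78, -2.7, -3.37, 0.5, 0, 0, 0, 8.78, -2.7, -3.37, 0.5, 0, 0, 0, 8.78, 0, 0, 0, 0, 0, 0, 8.78, 0, 0, 0, 0, 0, 0, 8.78]'

```text
clock: 11.3
position: [403.2, -368.6, 158.8]
tcp_rot: [-0.0, 0.361, 0.933, 0.001]
wrist_force: [-0.5, 1.2, -0.1]
finger_gap: 1.004
grasp_force: 0.0
```

```bash
python3 -c "
from h import *
s=wrist('w5');plan(407.5,-374,26,2.41)"
```

```text
yaw 2.407 j7 1.00 pos [ 404.  -366.5  159.2] tilt wz -0.0003 0.0007 gap 88.1 F [-0.1  0.8 -0.3] grip 0.0 t 11.3
turn about z: -0.003 (or 3.139)  then shift cm: [-0.77 -0.32 13.32]
```

View pics/w5.png

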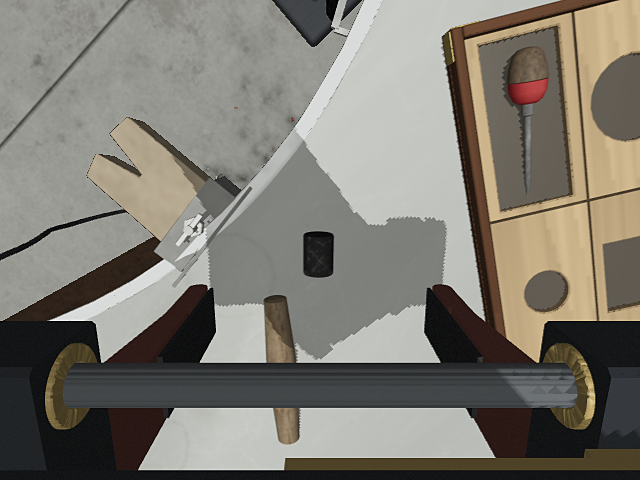

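The eyepiece is at (318,255), aligned with the tool's x axis. The brush end at (275,298) is clear of the pads.

```bash
python3 -c "
from h import *
import pickle
s=pickle.load(open('wrist.pkl','rb'))
p=world(s,318,253,18);print(p,world(s,318,253),world(s,275,298,10))
plan(p[0],p[1],26,2.407)"
```

```text
[ 407.82460074 -373.24687502   18.        ] [ 407.21221062 -372.67904106   21.17466535] [ 413.40359455 -421.43657986   10.        ]
yaw 2.407 j7 1.00 pos [ 404.  -366.5  159.2] tilt wz -0.0003 0.0007 gap 88.1 F [-0.1  0.8 -0.3] grip 0.0 t 11.3
turn about z: 0.000 (or -3.141)  then shift cm: [-0.74 -0.24 13.32]
```

Request:
arm_command --targets '[-0.74, -0.2, 1, 0, 0, 0, 5, 0, 0, 3.5, 0, 0, 0, 5, 0, 0, 3.5, 0, 0, 0, 5, 0, 0, 2.5, 0, 0, 0, 5, 0, 0, 1.5, 0, 0, 0, 5, 0, 0, 1, 0, 0, 0, 5, 0, 0, 0.3, 0, 0, 0, 5, 0, 0, 0, 0, 0, 0, 5, 0, 0, 0, 0, 0, 0, 1, 0, 0, 0, 0, 0, 0, 1]' --grip_force 20

```text
clock: 12.18
position: [409.4, -373.5, 27.7]
tcp_rot: [0.001, 0.358, 0.934, -0.0]
wrist_force: [-0.0, -0.4, -0.8]
finger_gap: 0.457
grasp_force: 0.0
```

Request:
arm_command --targets '[0, 0, 0, 0, 0, 0, 1, 0, 0, 0, 0, 0, 0, 1, 0, 0, 0, 0, 0, 0, 1, 0, 0, 0, 0, 0, 0, 1, 0, 0, 0, 0, 0, 0, 1, 0, 0, -1, 0, 0, 0, 1, 0, 0, -3, 0, 0, 0, 1, 0, 0, -3, 0, 0, 0, 1, 0, 0, -3, 0, 0, 0, 1, 0, 0, 0, 0, 0, 0, 1]'

```text
clock: 13.02
position: [411.5, -374.1, 132.0]
tcp_rot: [0.004, 0.358, 0.934, -0.001]
wrist_force: [1.2, -0.4, 0.1]
finger_gap: 0.25
grasp_force: 20.0
```

```bash
python3 -c "
from h import *
plan(571.5,-213,120,2.639)"
```

```text
yaw 2.409 j7 0.97 pos [ 411.5 -374.1  132. ] tilt wz 0.0038 -0.0012 gap 22.0 F [ 1.2 -0.4  0.1] grip 20.0 t 13.0
turn about z: -0.230 (or 2.912)  then shift cm: [-6.26 21.83  1.2 ]
```

Request:
arm_command --targets '[0, 0, 0, 0, 0, -0.115, 1, 0, 0, 0, 0, 0, -0.115, 1, -1, 3.6, 0, 0, 0, 0, 1, -1, 3.6, 0, 0, 0, 0, 1, -1, 3.6, 0, 0, 0, 0, 1, -1, 3.6, 0, 0, 0, 0, 1, -1, 3.6, 0, 0, 0, 0, 1, -1.2, 3.6, 0, 0, 0, 0, 1, 0, 0, 0, 0, 0, 0, 1, 0, 0, 0, 0, 0, 0, 1]'

```text
clock: 13.85
position: [568.3, -210.4, 126.5]
tcp_rot: [0.0, 0.246, 0.969, 0.001]
wrist_force: [-0.8, -0.0, -0.4]
finger_gap: 0.25
grasp_force: 20.0
```

```bash
python3 -c "
from h import *
s=wrist('w6');plan(571.5,-213,39,2.639)"
```

```text
yaw 2.641 j7 0.81 pos [ 566.9 -212.7  126.1] tilt wz -0.0004 0.0001 gap 21.8 F [-1.1 -0.5 -0.4] grip 20.0 t 13.9
turn about z: 0.002 (or -3.140)  then shift cm: [-0.42  0.2   8.71]
```

View pics/w6.png

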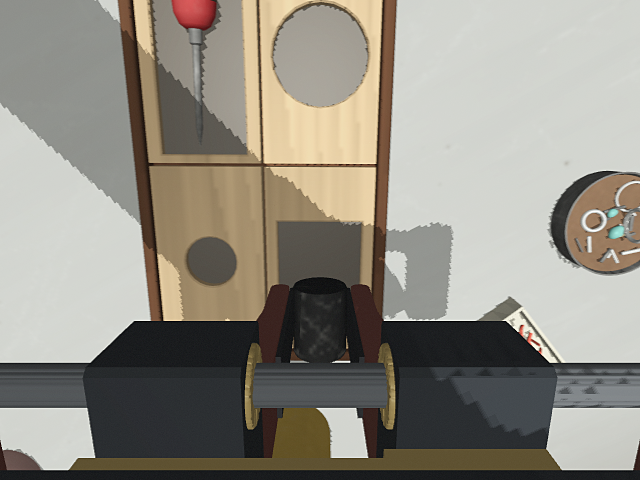

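The pocket's near edge spans (277,221) to (361,221), with the held eyepiece at (320,320). The large well is at (320,55) and the small well at (212,261).

```bash
python3 -c "
from h import *
import pickle
s=pickle.load(open('wrist.pkl','rb'))
a=world(s,277,221,17.5);b=world(s,361,221,17.5);m=(a+b)/2
l=np.array([np.cos(-.503),np.sin(-.503)]);c=m[:2]+26*l
print(a,b,np.linalg.norm(a-b),'pocket',c,'lw',world(s,320,55,17),'sw',world(s,212,261,17))
t=pickle.load(open('top.pkl','rb'));print('yjar',world(t,445,153))
plan(c[0],c[1],39,2.639)"
```

```text
[ 537.24271249 -222.02186954   17.5       ] [ 561.73312901 -177.03379617   17.5       ] 51.22213629837042 pocket [ 572.26756955 -212.0612921 ] lw [ 467.666201   -154.37472614   17.        ] sw [ 539.85732279 -270.50820269   17.        ]
yjar [ 686.02923351 -293.72412296   69.8778709 ]
yaw 2.641 j7 0.81 pos [ 566.9 -212.7  126.1] tilt wz -0.0004 0.0001 gap 21.8 F [-1.1 -0.5 -0.4] grip 20.0 t 13.9
turn about z: 0.002 (or -3.140)  then shift cm: [-0.44  0.32  8.71]
```

Request:
arm_command --targets '[-0.5, 0.3, 0, 0, 0, 0, 1, 0, 0, 3, 0, 0, 0, 1, 0, 0, 3, 0, 0, 0, 1, 0, 0, 1.5, 0, 0, 0, 1, 0, 0, 0.8, 0, 0, 0, 1, 0, 0, 0.2, 0, 0, 0, 1, 0, 0, 0, 0, 0, 0, 1, 0, 0, 0, 0, 0, 0, 1]'

```text
clock: 14.57
position: [573.5, -213.7, 42.6]
tcp_rot: [0.001, 0.249, 0.969, 0.0]
wrist_force: [0.1, 0.1, -0.1]
finger_gap: 0.25
grasp_force: 20.0
```

```bash
python3 -c "
from h import *
plan(572.3,-212,39,2.639)"
```

```text
yaw 2.638 j7 0.73 pos [ 573.5 -213.7   42.6] tilt wz 0.0009 0.0 gap 22.0 F [ 0.1  0.1 -0.1] grip 20.0 t 14.6
turn about z: -0.001 (or 3.141)  then shift cm: [0.19 0.09 0.36]
```

Request:
arm_command --targets '[0.1, 0.1, 0.2, 0, 0, 0, 1, 0, 0, 0.15, 0, 0, 0, 1, 0, 0, 0, 0, 0, 0, 1, 0, 0, 0, 0, 0, 0, 1]'

```text
clock: 14.9
position: [573.0, -212.0, 39.0]
tcp_rot: [0.001, 0.249, 0.969, -0.0]
wrist_force: [-2.4, 0.5, 5.5]
finger_gap: 0.253
grasp_force: 20.0
```

Request:
arm_command --targets '[0, 0, 0, 0, 0, 0, 3, 0, 0, 0, 0, 0, 0, 3, 0, 0, 0, 0, 0, 0, 3, 0, 0, 0, 0, 0, 0, 3, 0, 0, -1, 0, 0, 0, 3, 0, 0, -3, 0, 0, 0, 3, 0, 0, -4, 0, 0, 0, 5, 0, 0, -4, 0, 0, 0, 5, 0, 0, -1, 0, 0, 0, 5]'

```text
clock: 15.65
position: [575.5, -211.5, 174.7]
tcp_rot: [0.004, 0.248, 0.969, 0.0]
wrist_force: [1.3, 0.4, 0.0]
finger_gap: 0.528
grasp_force: 0.0
```

```bash
python3 -c "
from h import *
s=wrist('w7');plan(430,-110,180,3.1416)"
```

```text
yaw 2.639 j7 0.84 pos [ 575.4 -211.9  174.2] tilt wz 0.0043 -0.0002 gap 48.5 F [ 0.6 -0.6  0.9] grip 0.0 t 15.7
turn about z: -0.503 (or 2.639)  then shift cm: [14.54 10.19 -0.58]
```

View pics/w7.png

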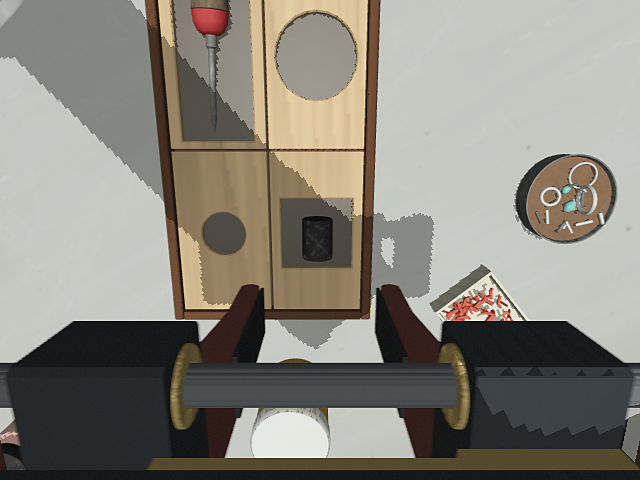

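The eyepiece lies in the pocket: tube (317,239), pocket centre (316,232). Next is the small jar.

Request:
arm_command --targets '[0, 0, 0, 0, 0, -0.125, 8, 0, 0, 0, 0, 0, -0.125, 8, 0, 0, 0, 0, 0, -0.125, 8, 0, 0, 0, 0, 0, -0.125, 8, 3.6, 0, 0, 0, 0, 0, 8, 3.6, 0, 0, 0, 0, 0, 8, 3.6, 0, 0, 0, 0, 0, 8, 3.6, 0, 0, 0, 0, 0, 8, 0, 4, 0, 0, 0, 0, 8, 0, 4, 0, 0, 0, 0, 8]'

```text
clock: 16.53
position: [425.1, -135.4, 166.7]
tcp_rot: [-0.001, 0.007, 1.0, -0.0]
wrist_force: [1.5, 0.7, 0.0]
finger_gap: 0.911
grasp_force: 0.0
```

Request:
arm_command --targets '[0, 4, 0, 0, 0, 0, 8, 0, 4, 0, 0, 0, 0, 8, 0, 4, 0, 0, 0, 0, 8, 0, 4, 0, 0, 0, 0, 8, 0, 4, 0, 0, 0, 0, 8, 0, 4, 0, 0, 0, 0, 8, 0, 4, 0, 0, 0, 0, 8, 0, 4, 0, 0, 0, 0, 8, 0, 4, 0, 0, 0, 0, 8, 0, 0, 0, 0, 0, 0, 8]'

```text
clock: 17.37
position: [427.2, 238.0, 169.0]
tcp_rot: [0.001, -0.005, 1.0, 0.003]
wrist_force: [0.3, 0.6, 0.9]
finger_gap: 0.911
grasp_force: 0.0
```

```bash
python3 -c "
from h import *
s=wrist('w8');plan(366.7,251.6,30,3.1416)"
```

```text
yaw 3.148 j7 0.43 pos [427.7 233.7 168.1] tilt wz -0.0001 0.0015 gap 80.0 F [-0.6 -0.8  0.6] grip 0.0 t 17.4
turn about z: 0.006 (or -3.135)  then shift cm: [ 6.1   1.79 13.81]
```

View pics/w8.png

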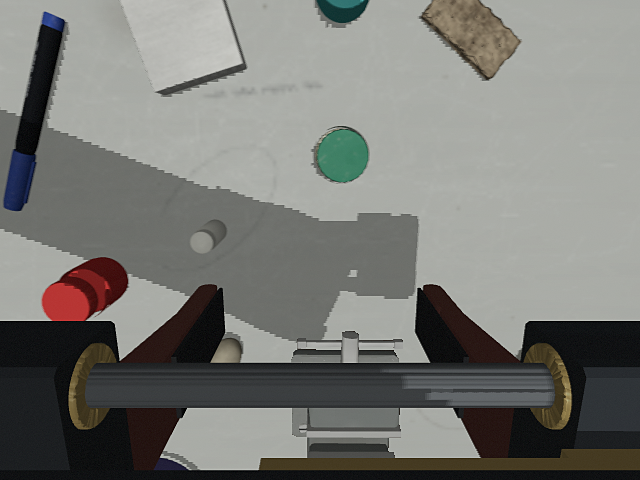

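The small green jar's cap is at (342,155), and the small vial's cap is at (203,242).

```bash
python3 -c "
from h import *
import pickle
s=pickle.load(open('wrist.pkl','rb'))
p=world(s,342,155,56);print(p,world(s,342,155),'vial',world(s,203,242,42),world(s,203,242))
plan(p[0],p[1],30,3.1416)"
```

```text
[366.76336114 252.5358606   56.        ] [366.80637306 252.62742808  54.49061877] vial [424.01070938 162.79419181  42.        ] [424.13828244 162.64725968  41.4686606 ]
yaw 3.148 j7 0.43 pos [427.7 233.7 168.1] tilt wz -0.0001 0.0015 gap 80.0 F [-0.6 -0.8  0.6] grip 0.0 t 17.4
turn about z: 0.006 (or -3.135)  then shift cm: [ 6.09  1.88 13.81]
```

Request:
arm_command --targets '[3.05, 0.9, 0, 0, 0, 0, 7, 3.05, 0.9, 0, 0, 0, 0, 7, 0, 0, 0, 0, 0, 0, 7, 0, 0, 3.5, 0, 0, 0, 7, 0, 0, 3.5, 0, 0, 0, 7, 0, 0, 3, 0, 0, 0, 7, 0, 0, 2, 0, 0, 0, 7, 0, 0, 1.6, 0, 0, 0, 7, 0, 0, 0, 0, 0, 0, 7, 0, 0, 0, 0, 0, 0, 7]'

```text
clock: 18.25
position: [368.3, 245.3, 31.4]
tcp_rot: [-0.001, 0.002, 1.0, -0.001]
wrist_force: [-0.5, 0.8, 0.2]
finger_gap: 0.795
grasp_force: 0.0
```

Request:
arm_command --targets '[0, 0, 0, 0, 0, 0, 2.5, 0, 0, 0, 0, 0, 0, 2.5, 0, 0, 0, 0, 0, 0, 2.5, 0, 0, 0, 0, 0, 0, 2.5, 0, 0, 0, 0, 0, 0, 2.5, 0, 0, 0, 0, 0, 0, 2.5, 0, 0, 0, 0, 0, 0, 2.5]' --grip_force 25

```text
clock: 18.83
position: [369.1, 247.2, 32.4]
tcp_rot: [0.001, 0.001, 1.0, 0.001]
wrist_force: [-0.5, -0.7, 5.6]
finger_gap: 0.401
grasp_force: 25.0
```

Request:
arm_command --targets '[0, 0, -1, 0, 0, 0, 2.5, 0, 0, -3, 0, 0, 0, 2.5, 0, 0, -4, 0, 0, 0, 2.5, 0, 0, -4, 0, 0, 0, 2.5, -3, 0, 0, 0, 0, 0, 2.5, -3, 0, 0, 0, 0, 0, 2.5, 0, -4, 0, 0, 0, 0, 2.5, 0, -4, 0, 0, 0, 0, 2.5, 0, -4, 0, 0, 0, 0, 2.5, 0, -4, 0, 0, 0, 0, 2.5]'

```text
clock: 19.67
position: [427.3, 84.5, 151.4]
tcp_rot: [-0.001, 0.001, 1.0, -0.0]
wrist_force: [0.4, -0.6, -1.1]
finger_gap: 0.404
grasp_force: 25.0
```

Request:
arm_command --targets '[0, -4, 0, 0, 0, 0, 2.5, 0, -4, 0, 0, 0, 0, 2.5, 0, -4, 0, 0, 0, 0, 2.5, 0, -4, 0, 0, 0, 0, 2.5, 0, -4, 0, 0, 0, 0, 2.5, 0, -4, 0, 0, 0, 0, 2.5, 0, -4, 0, 0, 0, 0, 2.5, 0, 0, 0, 0, 0, 0, 2.5]'

```text
clock: 20.33
position: [425.7, -202.1, 150.7]
tcp_rot: [-0.001, 0.007, 1.0, -0.001]
wrist_force: [0.3, -0.5, -0.7]
finger_gap: 0.402
grasp_force: 25.0
```

```bash
python3 -c "
from h import *
plan(467,-155,60,1.57)"
```

```text
yaw 3.127 j7 1.32 pos [ 425.7 -202.1  150.7] tilt wz -0.0012 -0.001 gap 35.3 F [ 0.3 -0.5 -0.7] grip 25.0 t 20.3
turn about z: 1.557 (or -1.584)  then shift cm: [4.71 4.12 9.07]
```

Request:
arm_command --targets '[0, 0, 0, 0, 0, 0.12, 2.5, 0, 0, 0, 0, 0, 0.12, 2.5, 0, 0, 0, 0, 0, 0.12, 2.5, 0, 0, 0, 0, 0, 0.12, 2.5, 0, 0, 0, 0, 0, 0.12, 2.5, 0, 0, 0, 0, 0, 0.12, 2.5, 0, 0, 0, 0, 0, 0.12, 2.5, 0, 0, 0, 0, 0, 0.12, 2.5, 0, 0, 0, 0, 0, 0.12, 2.5, 0, 0, 0, 0, 0, 0.12, 2.5]'

```text
clock: 21.17
position: [426.7, -193.3, 151.6]
tcp_rot: [-0.001, 0.568, 0.823, -0.0]
wrist_force: [0.5, 0.2, -1.0]
finger_gap: 0.403
grasp_force: 25.0
```

Request:
arm_command --targets '[0, 0, 0, 0, 0, 0.12, 2.5, 0, 0, 0, 0, 0, 0.12, 2.5, 0, 0, 0, 0, 0, 0.12, 2.5, 2.35, 2, 2, 0, 0, 0, 2.5, 2.35, 2, 2.5, 0, 0, 0, 2.5, 0, 0, 2.5, 0, 0, 0, 2.5, 0, 0, 0, 0, 0, 0, 2.5, 0, 0, 0, 0, 0, 0, 2.5]'

```text
clock: 21.83
position: [465.4, -145.8, 80.9]
tcp_rot: [-0.002, 0.704, 0.71, -0.001]
wrist_force: [0.2, -0.4, -0.5]
finger_gap: 0.398
grasp_force: 25.0
```

```bash
python3 -c "
from h import *
s=wrist('w9');plan(467,-155,43,1.57)"
```

```text
yaw 1.579 j7 -0.27 pos [ 466.2 -146.5   82. ] tilt wz -0.0007 -0.0006 gap 35.5 F [ 0.1 -0.8  0.3] grip 25.0 t 21.9
turn about z: 0.009 (or -3.133)  then shift cm: [-0.85  0.08  3.9 ]
```

View pics/w9.png

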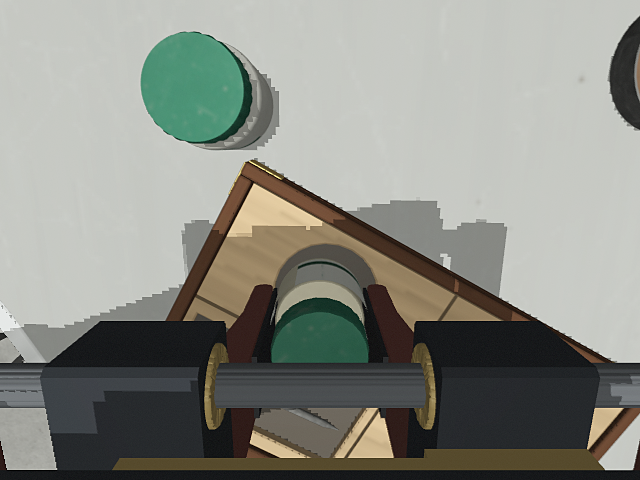

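Request:
arm_command --targets '[-1, 0.1, 0, 0, 0, 0, 2.5, 0, 0, 1.5, 0, 0, 0, 2.5, 0, 0, 1.5, 0, 0, 0, 2.5, 0, 0, 0.4, 0, 0, 0, 2.5, 0, 0, 0, 0, 0, 0, 2.5, 0, 0, 0, 0, 0, 0, 2.5]'

```text
clock: 22.38
position: [468.3, -157.3, 48.8]
tcp_rot: [0.001, 0.705, 0.709, 0.0]
wrist_force: [0.6, 0.2, -0.1]
finger_gap: 0.403
grasp_force: 25.0
```

```bash
python3 -c "
from h import *
plan(467,-157,43,1.57)"
```

```text
yaw 1.578 j7 -0.31 pos [ 468.3 -157.3   48.8] tilt wz 0.0005 0.0001 gap 35.4 F [ 0.6  0.2 -0.1] grip 25.0 t 22.4
turn about z: 0.008 (or -3.134)  then shift cm: [ 0.03 -0.13  0.58]
```

Request:
arm_command --targets '[0, -0.1, 0.3, 0, 0, 0, 2.5, 0, 0, 0.15, 0, 0, 0, 2.5, 0, 0, 0, 0, 0, 0, 2.5, 0, 0, 0, 0, 0, 0, 2.5]'

```text
clock: 22.72
position: [467.5, -156.8, 44.4]
tcp_rot: [0.001, 0.704, 0.71, -0.0]
wrist_force: [-1.0, -0.6, 9.1]
finger_gap: 0.404
grasp_force: 25.0
```

Request:
arm_command --targets '[0, 0, 0, 0, 0, 0, 5, 0, 0, 0, 0, 0, 0, 5, 0, 0, 0, 0, 0, 0, 5, 0, 0, 0, 0, 0, 0, 5, 0, 0, -2, 0, 0, 0, 5, 0, 0, -4, 0, 0, 0, 5, 0, 0, -4, 0, 0, 0, 5, 0, 0, -3, 0, 0, 0, 5, -2, -2, 0, 0, 0, 0, 5, -2, -2, 0, 0, 0, 0, 5]'

```text
clock: 23.55
position: [429.2, -196.3, 175.6]
tcp_rot: [0.002, 0.703, 0.711, 0.001]
wrist_force: [0.2, 0.2, -0.2]
finger_gap: 0.568
grasp_force: 0.0
```

```bash
python3 -c "
from h import *
s=wrist('w10');plan(430,-200,175,3.1416)"
```

```text
yaw 1.575 j7 0.01 pos [ 423.1 -201.5  173.5] tilt wz 0.0002 -0.0022 gap 50.1 F [-3.3 -2.7 -1.6] grip 0.0 t 23.6
turn about z: -1.567 (or 1.575)  then shift cm: [-0.69  0.15 -0.15]
```

View pics/w10.png

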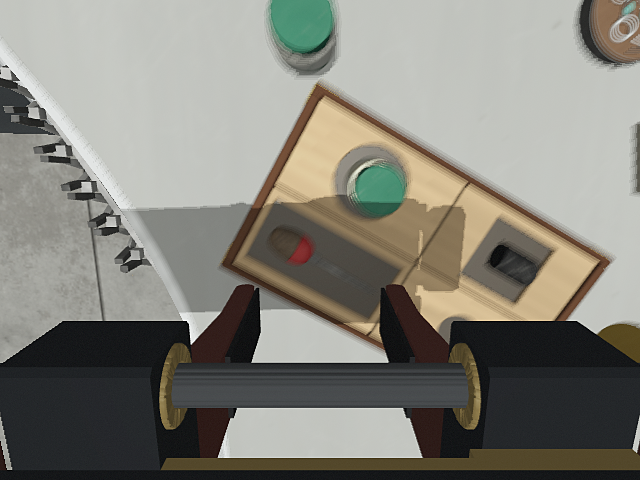

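The jar stands in the large well at (378,190), and the eyepiece and graver are unmoved. That uses up my 14 pictures, so the vial goes by measurement alone.

Request:
arm_command --targets '[0, 0, 0, 0, 0, -0.12, 5, 0, 0, 0, 0, 0, -0.12, 5, 0, 0, 0, 0, 0, -0.12, 5, 0, 0, 0, 0, 0, -0.12, 5, 0, 0, 0, 0, 0, -0.12, 5, 0, 0, 0, 0, 0, -0.12, 5, 0, 0, 0, 0, 0, -0.12, 5, 0, 0, 0, 0, 0, -0.12, 5, 0, 0, 0, 0, 0, -0.12, 5, 0, 0, 0, 0, 0, -0.12, 5]'

```text
clock: 24.43
position: [427.2, -196.6, 173.2]
tcp_rot: [-0.0, 0.178, 0.984, 0.0]
wrist_force: [-0.5, -1.2, -0.5]
finger_gap: 0.563
grasp_force: 0.0
```

Request:
arm_command --targets '[0, 0, 0, 0, 0, -0.12, 5, 0, 0, 0, 0, 0, -0.12, 5, 0, 0, 0, 0, 0, -0.12, 5, 0, 4, 0, 0, 0, 0, 5, 0, 4, 0, 0, 0, 0, 5, 0, 4, 0, 0, 0, 0, 5, 0, 4, 0, 0, 0, 0, 5, 0, 4, 0, 0, 0, 0, 5, 0, 4, 0, 0, 0, 0, 5, 0, 4, 0, 0, 0, 0, 5]'

```text
clock: 25.27
position: [427.7, 85.0, 173.3]
tcp_rot: [0.0, 0.002, 1.0, -0.0]
wrist_force: [1.2, -0.3, 0.4]
finger_gap: 0.571
grasp_force: 0.0
```

Request:
arm_command --targets '[0, 4, 0, 0, 0, 0, 5, 0, 4, 0, 0, 0, 0, 5, 0, 0, 0, 0, 0, 0, 5, 0, 0, 0, 0, 0, 0, 5, 0, 0, 0, 0, 0, 0, 5, 0, 0, 0, 0, 0, 0, 5]'

```text
clock: 25.77
position: [428.4, 161.7, 172.9]
tcp_rot: [-0.0, 0.003, 1.0, -0.001]
wrist_force: [0.4, -1.1, 0.8]
finger_gap: 0.568
grasp_force: 0.0
```

```bash
python3 -c "
from h import *
s=wrist('w11');plan(424,160,100,3.1416)
D=s['depth'];K=s['intrinsics'];v,u=np.nonzero(D>0);z=D[v,u]
P=np.linalg.inv(K)@np.vstack([u,v,np.ones_like(u)])*z;W=(np.array(s['R']).T@(P-np.array(s['t'])[:,None])).T
m=(np.hypot(W[:,0]-424,W[:,1]-160)<25)&(W[:,2]>37)&(W[:,2]<46)
q=W[m];print(m.sum(),q.mean(0),q.min(0),q.max(0),u[m].mean(),v[m].mean())
m=(W[:,2]>-3)&(W[:,2]<4);print('table',m.sum(),np.median(W[m],0))"
```

```text
yaw 3.136 j7 0.59 pos [428.6 161.5 173. ] tilt wz -0.0003 -0.0005 gap 50.0 F [-0.4 -1.1  0.3] grip 0.0 t 25.8
turn about z: -0.006 (or 3.136)  then shift cm: [ 0.46 -0.15  7.3 ]
403 [424.31523374 161.50299332  40.50397188] [416.96533395 153.99367352  37.33129143] [432.45781274 168.90962981  43.01664783] 318.0521091811414 239.87344913151364
table 192746 [386.84643988 173.41946524  -1.27446929]
```

Request:
arm_command --targets '[0.4, 0, 2, 0, 0, 0, 5, 0, 0, 3.5, 0, 0, 0, 5, 0, 0, 3.5, 0, 0, 0, 5, 0, 0, 3, 0, 0, 0, 5, 0, 0, 1.6, 0, 0, 0, 5, 0, 0, 1, 0, 0, 0, 5, 0, 0, 0, 0, 0, 0, 5, 0, 0, 0, 0, 0, 0, 5]'

```text
clock: 26.48
position: [424.7, 162.8, 27.6]
tcp_rot: [-0.0, 0.002, 1.0, 0.0]
wrist_force: [0.0, -0.3, -0.5]
finger_gap: 0.571
grasp_force: 0.0
```

Request:
arm_command --targets '[0, 0, 0, 0, 0, 0, 0.8, 0, 0, 0, 0, 0, 0, 0.8, 0, 0, 0, 0, 0, 0, 0.8, 0, 0, 0, 0, 0, 0, 0.8, 0, 0, 0, 0, 0, 0, 0.8, 0, 0, 0, 0, 0, 0, 0.8, 0, 0, 0, 0, 0, 0, 0.8, 0, 0, 0, 0, 0, 0, 0.8]' --grip_force 15

```text
clock: 27.15
position: [424.6, 163.3, 27.6]
tcp_rot: [0.0, 0.001, 1.0, -0.0]
wrist_force: [-0.6, -1.8, 5.5]
finger_gap: 0.189
grasp_force: 15.0
```

Request:
arm_command --targets '[0, 0, -1, 0, 0, 0, 0.8, 0, 0, -3, 0, 0, 0, 0.8, 0, 0, -4, 0, 0, 0, 0.8, 0, 0, -4, 0, 0, 0, 0.8, 0, -3, 0, 0, 0, 0, 0.8, 0, -4, 0, 0, 0, 0, 0.8, 0, -4, 0, 0, 0, 0, 0.8, 0, -4, 0, 0, 0, 0, 0.8, 0, -4, 0, 0, 0, 0, 0.8, 0, -4, 0, 0, 0, 0, 0.8]'

```text
clock: 27.98
position: [423.2, -68.3, 147.9]
tcp_rot: [0.0, 0.001, 1.0, -0.0]
wrist_force: [0.1, 0.4, 0.6]
finger_gap: 0.191
grasp_force: 15.0
```

Request:
arm_command --targets '[0, -4, 0, 0, 0, 0, 0.8, 0, -4, 0, 0, 0, 0, 0.8, 0, -4, 0, 0, 0, 0, 0.8, 0, -4, 0, 0, 0, 0, 0.8, 0, -4, 0, 0, 0, 0, 0.8, -3, 0, 0, 0, 0, 0, 0.8, -3, 0, 0, 0, 0, 0, 0.8, -3, 0, 0, 0, 0, 0, 0.8, -2.4, 0, 0, 0, 0, 0, 0.8, 0, 0, 0, 0, 0, 0, 0.8]'

```text
clock: 28.82
position: [541.5, -265.5, 148.3]
tcp_rot: [0.002, 0.0, 1.0, 0.001]
wrist_force: [-0.4, -0.2, 0.3]
finger_gap: 0.193
grasp_force: 15.0
```

Request:
arm_command --targets '[0, 0, 3, 0, 0, 0, 0.8, 0, 0, 3, 0, 0, 0, 0.8, 0, 0, 0, 0, 0, 0, 0.8, 0, 0, 0, 0, 0, 0, 0.8, 0, 0, 0, 0, 0, 0, 0.8]'

```text
clock: 29.23
position: [537.5, -266.8, 88.9]
tcp_rot: [0.001, 0.001, 1.0, 0.0]
wrist_force: [-1.3, 0.0, -0.4]
finger_gap: 0.189
grasp_force: 15.0
```

```bash
python3 -c "
from h import *
plan(539.5,-271.5,42,3.1416)"
```

```text
yaw 3.139 j7 1.33 pos [ 537.5 -266.8   88.9] tilt wz 0.0006 0.0 gap 16.7 F [-1.3  0.  -0.4] grip 15.0 t 29.2
turn about z: -0.003 (or 3.139)  then shift cm: [-0.2  -0.47  4.69]
```

Request:
arm_command --targets '[-0.15, -0.48, 0, 0, 0, 0, 0.8, 0, 0, 2, 0, 0, 0, 0.8, 0, 0, 1.5, 0, 0, 0, 0.8, 0, 0, 0.8, 0, 0, 0, 0.8, 0, 0, 0, 0, 0, 0, 0.8, 0, 0, 0, 0, 0, 0, 0.8, 0, 0, 0, 0, 0, 0, 0.8]'

```text
clock: 29.82
position: [539.2, -271.6, 45.1]
tcp_rot: [0.0, 0.001, 1.0, -0.0]
wrist_force: [-0.1, -0.3, 0.3]
finger_gap: 0.187
grasp_force: 15.0
```

```bash
python3 -c "
from h import *
plan(539,-271.7,40,3.1416)"
```

```text
yaw 3.139 j7 1.30 pos [ 539.2 -271.6   45.1] tilt wz 0.0004 -0.0 gap 16.4 F [-0.1 -0.3  0.3] grip 15.0 t 29.8
turn about z: -0.003 (or 3.139)  then shift cm: [ 0.02 -0.01  0.51]
```

Request:
arm_command --targets '[0, 0, 0.3, 0, 0, 0, 0.8, 0, 0, 0.25, 0, 0, 0, 0.8, 0, 0, 0, 0, 0, 0, 0.8, 0, 0, 0, 0, 0, 0, 0.8, 0, 0, 0, 0, 0, 0, 0.8]'

```text
clock: 30.23
position: [539.2, -271.8, 39.5]
tcp_rot: [0.001, 0.001, 1.0, -0.0]
wrist_force: [-0.1, -1.0, 5.3]
finger_gap: 0.192
grasp_force: 15.0
```

Request:
arm_command --targets '[0, 0, 0, 0, 0, 0, 3, 0, 0, 0, 0, 0, 0, 3, 0, 0, 0, 0, 0, 0, 3, 0, 0, 0, 0, 0, 0, 3, 0, 0, -1, 0, 0, 0, 3, 0, 0, -3, 0, 0, 0, 3, 0, 0, -4, 0, 0, 0, 3, 0, 0, -4, 0, 0, 0, 3, 0, 0, -2, 0, 0, 0, 3]'

```text
clock: 30.98
position: [540.5, -271.3, 184.1]
tcp_rot: [0.002, 0.001, 1.0, -0.001]
wrist_force: [0.9, 0.4, -0.7]
finger_gap: 0.34
grasp_force: 0.0
```

Request:
arm_command --targets '[0, -4, 0, 0, 0, 0, 3, 0, -4, 0, 0, 0, 0, 3, 0, -4, 0, 0, 0, 0, 3, 0, -4, 0, 0, 0, 0, 3, 0, -4, 0, 0, 0, 0, 3, 0, -4, 0, 0, 0, 0, 3, 0, 0, 0, 0, 0, 0, 3, 0, 0, 0, 0, 0, 0, 3, 0, 0, 0, 0, 0, 0, 3]'

```text
clock: 31.73
position: [538.3, -510.7, 179.2]
tcp_rot: [0.0, 0.001, 1.0, 0.001]
wrist_force: [-0.0, 1.2, 0.7]
finger_gap: 0.34
grasp_force: 0.0
```

```bash
python3 -c "
from h import *
s=snapshot('top');save('end',s['frame']);plan(0,0,0)
D=s['depth'];K=s['intrinsics'];v,u=np.nonzero(D>0);z=D[v,u]
P=np.linalg.inv(K)@np.vstack([u,v,np.ones_like(u)])*z;W=(np.array(s['R']).T@(P-np.array(s['t'])[:,None])).T
for n,x,y,r,lo in[('vial',539,-271.7,14,30),('jar',467,-155,25,40),('eye',572,-212,25,25),('graver',413,-202,16,22),('Ljar',414,-59,30,50),('Lvial',526,413,25,45)]:
  m=(np.hypot(W[:,0]-x,W[:,1]-y)<r)&(W[:,2]>lo)&(W[:,2]<90);q=W[m];print(n,m.sum(),q.mean(0).round(1),np.percentile(q[:,2],[50,95]).round(1), s['frame'][v[m],u[m]].mean(0).round()) if m.sum() else print(n,0)"
```

```text
yaw 3.141 j7 1.79 pos [ 538.6 -509.8  179.4] tilt wz 0.0003 0.0006 gap 30.2 F [-0.2 -0.1 -0.2] grip 0.0 t 31.8
turn about z: -0.000 (or -0.000)  then shift cm: [53.89 50.95 17.94]
vial 40 [ 537.5 -270.5   48.5] [50.1 58.6] [180. 176. 170.]
jar 138 [ 465.3 -154.    63.9] [67.2 72.7] [ 77. 115.  89.]
eye 79 [ 574.2 -213.4   31.5] [31.2 37.7] [51. 48. 45.]
graver 76 [ 410.8 -200.6   30.4] [30.  36.9] [114.  68.  59.]
Ljar 177 [418.3 -60.1  67.9] [69.  74.9] [ 76. 120.  97.]
Lvial 97 [529.8 415.2  60. ] [60.7 66.8] [201. 200. 199.]
```

```bash
python3 -c "
from h import *
print(close_job())"
```

```text
the job is handed in; nothing more can be done
None
```

I packed the graver, eyepiece tube, small jar and small vial in that order and handed the job in at about 32 s; the last depth readings fit all four being on their recess floors, and the larger jar and vial are still standing in place.

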